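Level the cart-top riser shelf with a spirit level

ROBOT

A 7-joint arm with a two-finger parallel gripper is mounted at the origin on the work surface. World frame = base frame: x ahead of the robot, y to its left, z up, the work surface at z = 0. Lengths are in m, angles in degrees, forces in N, time in s.
With the tool pointing down it reaches from about 0.425 to 0.95 m from the base axis. Payload 4.7 kg.
Tool frame: the origin (TCP) lies midway between the tips of the shut fingers; the grasp point (between the pads) lies 19 mm behind it (ctrl.grip_point_offset is the distance from the TCP to the grasp point, in m); z points along the fingers, y is the line along which they close (so a half turn about z gives the same grasp; the last joint's range is limited). The gripper opens to 85 mm and grips with 20 to 120 N. Pads are 22 mm wide; open, the fingers measure 114 mm over their backs; the gripper's body (76 mm by 85 mm) begins 54 mm behind the grasp point. The pads swing forward as they close: fully open they stand 13 mm farther back than shut.
Start: joints at [-68.635, 26.849, -2.785, 87.806, 1.381, 65.374, -4.715], TCP at [0.264, 0.621, 0.231] pointing down, gripper open.
Joint ranges: [-148.3, 148.3], [-19.14, 114.17], [-79.39, 73.82], [5.75, 140.21], [-59.74, 239.74], [12.07, 113.84], [-152.46, 152.46]. Speed limits (degrees/s): [147.25, 147.25, 180, 180, 180, 180, 180].

INTERFACE

Orientations are given as [roll, pitch, yaw] about the fixed x, y, z axes, in that order (R = Rz(yaw) Ry(pitch) Rx(roll)).
In Python, from station import ctrl gives the robot as it stands.
- The arm moves only by the shell command python3 -m inch 'ROWS' [FORCE]. ROWS is JSON, a list of rows, each a list of 7 numbers: the turn, a rotation vector about the world's x, y, z in rad, then the shift along the world's x, y, z in cm, then the finger opening in cm, from 0 to 8.54. A call has 1 to 12 rows; each row is the pose to reach, as a shift and turn from the pose commanded when the call began; what a row does not reach only later rows make up. A row lasts 1/10 s, in which the tool goes at most 50 mm and 8.59 degrees, less where a joint would pass 70% of its speed; a pose out of reach is approached as far as the arm can. A call with a gripper value outside its range is refused whole. The fingers move at their own pace and stop on an object; FORCE is the grip in N (left out, the last holds). Time passes only in rows, so rows that repeat a pose let the fingers close. It gives the time, the measured TCP pose, the force, the opening and the grip force at its end, in the units of the state.
- ctrl.get_state(): the state, without advancing time (a new reading comes with each control period).
- ctrl.get_image(name): name is "scene" or "top"; returns the picture (384x512x3 uint8, blue, green, red); there is no depth.
- ctrl.camera_info(name): a dict with "fx", "fy", "cx", "cy" (pixels), "k1" (the pictures are not rectified: a ray, as slopes to the right and down, at radius r is drawn at 1 + k1 r^2 times it, then the intrinsics apply), "world_to_cam" (4x4, takes a point from world to camera coordinates). Camera axes: x right, y up, looking along -z (the intrinsics and any distortion apply to the point x, -y, -z); pixel columns grow to the right and rows downward; lengths in m; the calibration is good to about 2 mm. A picture is of the moment at which its call begins. camera_info takes no time and is no camera call.
- ctrl.close_job(): hands the job in; it is judged then, once.
The state is a dict: "time": time; "joint_pos": joint angles; "joint_vel": joint speeds; "joint_efforts": joint torques, N m; "tool_pos": TCP position; "orientation": TCP orientation; "force": force on the tool from outside, world axes, zero at the start; "ft_torque": the same for the moment, N m; "opening": opening from 0.0 (shut) to 1.0 (fully open); "grasp_force": force on a finger pad.
Only numpy, scipy, OpenCV 4.12 (cv2) and the standard library are available. Lean on these libraries where they do the work, as an engineer would, in place of code of your own. Each camera call takes 0.05 s, during which the arm holds its last target. There are 200 camera calls.

TASK

Lift the spirit level up off its two hooks, lay it flat and lengthwise on the little riser shelf, clear of the knob, and let go of it; then turn the knob of the shelf's levelling foot until the bubble rests centred between the two lines, and let go of the knob. Last, press down firmly on top of the level (about 10 N) and finish still pressing it onto the shelf with the bubble centred: the program ends while holding this push, without withdrawing. Leave the jar, the stapler and the fan where they are.

Things in the scene. Friction and masses are not known exactly. Their poses are not given: they have to be found in the camera images.
- level: Loose aluminium bar, 250 g, 20 mm thick (x), 130 mm long (y), 40 mm tall; its top 8 mm is a flange 176 mm long, overhanging both ends. Origin: middle of the flat underside. Mid-top: a 60 mm yellow-green vial with two dark lines 22 mm apart and a pale 14 mm bubble. Starts hung by its flange ends on the holder's hooks, underside 102 mm above the deck. Grip across its thickness at mid-length.
- bubble (a joint): Bubble's centre along the level's y axis, m; 0 = centred between the lines, stops at +-0.022. It floats to the higher end: 0.9 m per rad of tilt, i.e. 0.018 m per rad of knob turn when the level lies lengthwise on the shelf; settles in about 1 s. Centred: within 4 mm of 0 (bubble wholly between the lines).
- holder: Fixed holder: wooden base 130 x 200 x 12 mm, origin mid-underside; two steel posts at y = +-77 mm, each with an upturned 8 mm wire hook along x, seat at z = 134 mm, 40 mm long between upright ends that rise to z = 150 mm. The level hangs across both, its length along y, and comes free when lifted straight up over 20 mm.
- shelf: Wooden riser board, 140 mm deep (x), 380 mm long (y), 12 mm thick, top about 67 mm above the deck. Hinged at one end, it tilts about x only. Origin: middle of the hinge line, on the underside; board spans y +20 to -360 mm, upper face z = +12 mm. The levelling foot is at the -y end, which starts 0.6 to 1.4 degrees too low.
- shelf_seat (a point): On the shelf's upper face, 100 mm from the hinge towards the foot: middle of the free stretch where the level is to lie; axes as the shelf's (y = lengthwise). The level may lie up to 40 mm from it, either way round.
- knob_grip (a point): Grip point on the foot's knob, on its upright axis, 25 mm above the shelf face, 330 mm from the hinge. Black upright bar 42 mm long (point x), 11 mm thick (y), 4 to 34 mm above the face; the point turns with it. Clockwise from above raises the foot end, 0.02 rad of tilt per rad; 0.5 to 1.2 rad needed. Stiff (0.15 N m); stays put when left, also under a push on the shelf. Stop 0.6 rad beyond level.
- jar: Bystander: frosted glass jar with cork lid, 72 mm across, 90 mm tall, on a flat blue coaster. Origin: centre of its underside.
- stapler: Bystander: silver stapler 130 mm long (its y), about 55 mm tall. Origin: centre of its underside.
- fan: Bystander: small white desk fan, 118 mm across, 165 mm tall. Origin: centre of its underside.
Mind the look-alikes: they are no part of the job. There is more than one size of the level; the job needs the middle-sized.

How it is judged:
By the outcome, as a careful person would: the job done as asked, in the order asked, and still so for the second after the job is handed in, while the arm keeps its last pose, push and grip.
It also fails if it takes over 58 s, if anything falls off the work surface, if the arm or the gripper's body presses on something with over 40 N, if the wrist force passes 120 N, or if a joint passes its speed limit or range.

## Working session

There is one attempt and no reset: what is moved stays moved. The work goes in short steps, Python scripts to look and compute and a shell command to move; the robot and the scene stay as the last step left them, time stands still between calls to the robot, and variables do not carry over. Pictures are saved under pics/ and viewed, at most 10 in all, crops included, and the job is handed in when it is done.

```bash
ls; mkdir -p pics; cat > h.py <<'E'
import numpy as np, cv2
from station import ctrl
def snap(name,fn,crop=None,s=1):
    im=ctrl.get_image(name); cv2.imwrite('pics/raw_'+fn,im)
    if crop: x0,y0,x1,y1=crop; im=im[y0:y1,x0:x1]
    cv2.imwrite('pics/'+fn,cv2.resize(im,None,fx=s,fy=s,interpolation=cv2.INTER_CUBIC))
def mats(name):
    c=ctrl.camera_info(name); K=np.array([[c['fx'],0,c['cx']],[0,c['fy'],c['cy']],[0,0,1.]])
    return K,np.array([c['k1'],0,0,0.]),np.array(c['world_to_cam'])
def ray(name,u,v):
    K,d,T=mats(name); p=cv2.undistortPoints(np.array([[[u,v]]],float),K,d)[0,0]
    R=T[:3,:3]; o=-R.T@T[:3,3]; return o,R.T@np.array([p[0],-p[1],-1])
def at_z(name,u,v,z):
    o,r=ray(name,u,v); return o+r*(z-o[2])/r[2]
def proj(name,P):
    K,d,T=mats(name); q=T[:3,:3]@np.array(P)+T[:3,3]; q=q*[1,-1,-1]
    return cv2.projectPoints(q.reshape(1,1,3),np.zeros(3),np.zeros(3),K,d)[0].ravel()
def tri(a,b):
    o1,r1=ray('scene',*a); o2,r2=ray('top',*b); r1/=np.linalg.norm(r1); r2/=np.linalg.norm(r2)
    s=np.linalg.lstsq(np.c_[r1,-r2],o2-o1,rcond=None)[0]
    p,q=o1+s[0]*r1,o2+s[1]*r2; return (p+q)/2,np.linalg.norm(p-q)
E
python3 -c "
from h import *
snap('scene','s0.png',None,1.5);snap('top','t0.png',None,1.5)
for n in ('scene','top'):
  K,d,T=mats(n);print(K[0,0],d[0],-T[:3,:3].T@T[:3,3],-T[2,:3])
print(ctrl.get_state())"
```

```text
pics
431.26285526706897 -0.07114194596146757 [ 1.14755919 -0.92724782  1.24650088] [-0.36884451  0.59555437 -0.71363066]
475.0448826495948 0.050859441576694926 [0.36703897 0.01362938 1.44993751] [ 0.13312515  0.02075642 -0.99088186]
{'time': 0.1, 'joint_pos': array([-68.63308159,  26.89224838,  -2.78501232,  87.86522322,
         1.38038947,  65.37630799,  -4.71529413]), 'joint_vel': array([-0.03528103, -0.03241521, -0.02325022, -0.08091096,  0.01842099,
        0.05858942,  0.02379897]), 'joint_efforts': array([-1.19723522e-04, -5.11516929e+01, -4.73040284e-02, -2.38391304e+01,
        1.08229832e-02,  4.32542045e-03,  6.25156758e-06]), 'tool_pos': array([0.26376637, 0.62076957, 0.23038378]), 'orientation': array([-1.79899789e+02,  2.77558225e-03,  1.56979466e+02]), 'force': array([ 0.71906326, -0.09340406,  0.69771662]), 'ft_torque': array([ 0.02703693, -0.02512003, -0.0005518 ]), 'grasp_force': 0.0, 'opening': 1.0027562836861865}
```

View pics/s0.png

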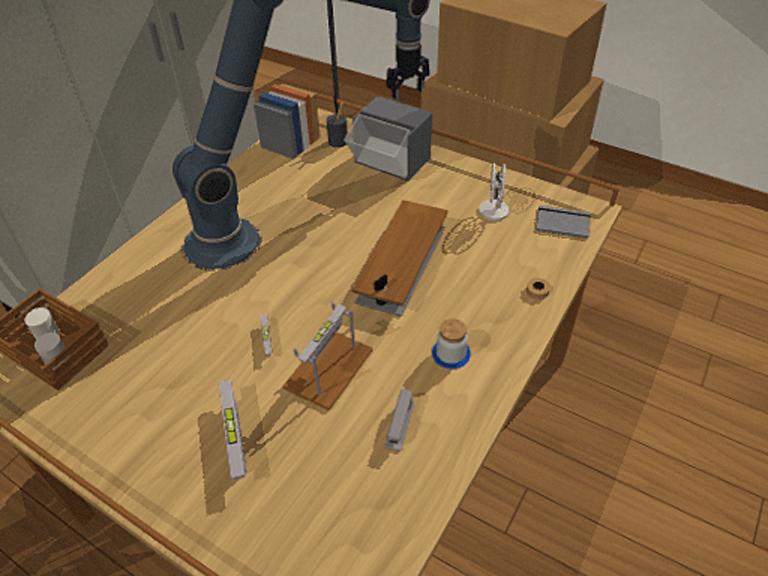

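View pics/t0.png

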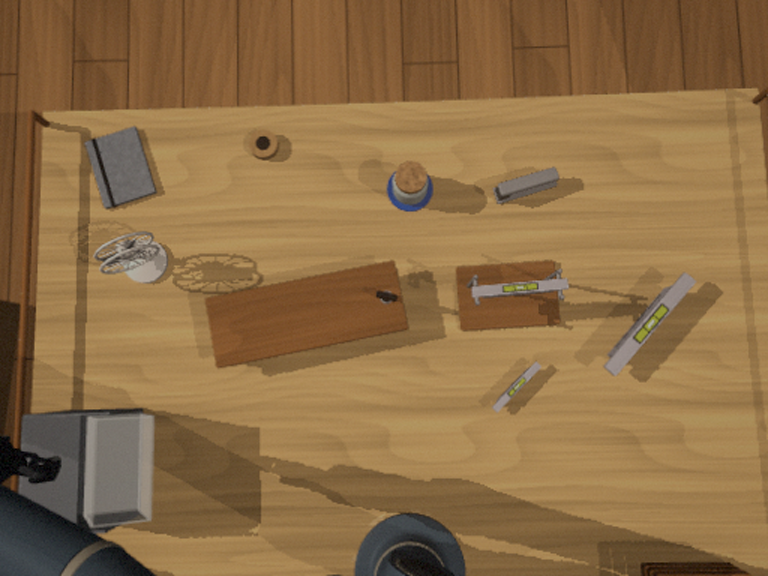

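The scene shows the level on its holder at about (323,333) in the 1.5x picture. The shelf is in the middle with its knob at (380,283), and the jar, stapler and fan stand to the right. In the top view the level is at (520,287), the knob at (386,296), and the shelf corners are (205,297), (396,262), (408,330) and (217,366). I'll look at enlarged crops.

```bash
python3 -c "
from h import *
im=cv2.imread('pics/raw_t0.png')[160:260,130:390]
cv2.imwrite('pics/tc.png',cv2.resize(im,None,fx=3,fy=3,interpolation=cv2.INTER_CUBIC))
im=cv2.imread('pics/raw_s0.png')[120:280,180:320]
cv2.imwrite('pics/sc.png',cv2.resize(im,None,fx=3.7,fy=3.7,interpolation=cv2.INTER_CUBIC))
"
```

```text
(no output)
```

View pics/tc.png

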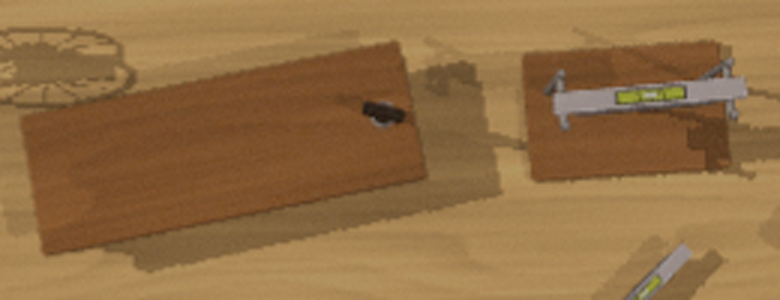

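View pics/sc.png

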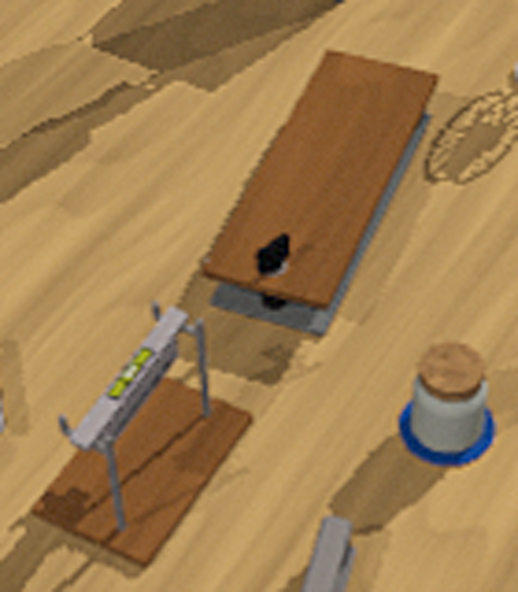

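```bash
python3 -c "
from h import *
np.set_printoptions(precision=4,suppress=True)
t=lambda x,y:(130+(x+.5)/3-.5,160+(y+.5)/3-.5)
s=lambda x,y:(180+x/3.7,120+y/3.7)
L=[at_z('top',*t(*p),.142) for p in((554,105),(747,87))]
print('level',L,(L[0]+L[1])/2,np.linalg.norm(L[0]-L[1]),np.degrees(np.arctan2(*(L[0]-L[1])[[1,0]])))
print('tri',tri(s(177,312),t(554,105)),tri(s(86,440),t(747,87)))
C=[at_z('top',*t(*p),.067) for p in((21,116),(398,41),(427,178),(44,255))]
C=np.array(C);print(C,[np.linalg.norm(C[i]-C[i-1]) for i in range(4)])
h=(C[0]+C[3])/2;f=(C[1]+C[2])/2;d=(h-f)/np.linalg.norm(h-f);h0=h-d*.02
print('yaw y',np.degrees(np.arctan2(d[1],d[0])),'hinge',h0,'seat',h0-d*.1,'knob',h0-d*.33)
print('tri',[tri(s(*a),t(*b)) for a,b in(((331,52),(21+0,255)),((437,76),(21,116)),((330,304),(398,41)),((205,268),(427,178)))])
k=[at_z('top',*t(*p),.1) for p in((364,105),(404,115))];print('knob',k,(k[0]+k[1])/2,np.linalg.norm(k[0]-k[1]),np.degrees(np.arctan2(*(k[0]-k[1])[[1,0]])))
print('deck jar',at_z('top',410/1.5,188/1.5,0))
"
```

```text
level [array([ 0.5186, -0.1274,  0.142 ]), array([ 0.5303, -0.304 ,  0.142 ])] [ 0.5245 -0.2157  0.142 ] 0.17701255234876723 93.80428230895244
tri (array([ 0.521 , -0.127 ,  0.1348]), np.float64(0.003906515583575934)) (array([ 0.536 , -0.2998,  0.1405]), np.float64(0.014215018507750954))
[[ 0.531   0.3856  0.067 ]
 [ 0.5948  0.0145  0.067 ]
 [ 0.4595 -0.0099  0.067 ]
 [ 0.3953  0.3621  0.067 ]] [np.float64(0.13777421314771082), np.float64(0.3765467980409063), np.float64(0.1375076625119368), np.float64(0.37751044798478456)]
yaw y 99.77371836217405 hinge [0.4666 0.3542 0.067 ] seat [0.4835 0.2556 0.067 ] knob [0.5226 0.029  0.067 ]
tri [(array([0.3943, 0.3895, 0.0411]), np.float64(0.005410150723955436)), (array([0.533 , 0.3882, 0.0611]), np.float64(0.003081299756970101)), (array([0.6009, 0.0174, 0.0537]), np.float64(0.009570703043190616)), (array([ 0.4645, -0.0066,  0.0559]), np.float64(0.010917317227874925))]
knob [array([0.5285, 0.0486, 0.1   ]), array([0.5178, 0.0108, 0.1   ])] [0.5232 0.0297 0.1   ] 0.03934023875412001 74.29024359378084
deck jar [ 0.7569 -0.024   0.    ]
```

```bash
python3 -m inch '[[0,0,-0.08,2,-3.5,2,7],[0,0,-0.16,4,-7,4,7],[0,0,-0.24,6,-11,5,7],[0,0,-0.32,8,-15,5,7],[0,0,-0.4,10,-19,5,7],[0,0,-0.48,12,-23,5,7],[0,0,-0.56,14,-27,5,7],[0,0,-0.64,16,-31,5,7],[0,0,-0.72,18,-35,5,7],[0,0,-0.8,20,-39,5,7],[0,0,-0.88,22,-43,5,7],[0,0,-0.96,23.5,-47,5,7]]'
python3 -m inch '[[0,0,-0.04,0.3,-4.5,0,7],[0,0,-0.08,0.6,-9,0,7],[0,0,-0.12,0.9,-13.5,0,7],[0,0,-0.143,1.2,-18,0,7],[0,0,-0.143,1.5,-22.5,0,7],[0,0,-0.143,1.8,-27,0,7],[0,0,-0.143,2.1,-31.5,0,7],[0,0,-0.143,2.6,-36.6,0,7],[0,0,-0.143,2.6,-36.6,0,7],[0,0,-0.143,2.6,-36.6,0,7]]'
```

```text
time: 1.3
tool_pos: [0.4995, 0.1493, 0.2811]
orientation: [180.0, 0.0, 101.8]
force: [0.5, 0.8, -0.0]
opening: 0.82
grasp_force: 0.0
time: 2.3
tool_pos: [0.5243, -0.2161, 0.2808]
orientation: [-179.9, -0.0, 93.6]
force: [0.4, 1.2, 0.4]
opening: 0.82
grasp_force: 0.0
```

```bash
python3 -m inch '[[0,0,0,0,0,-4,7],[0,0,0,0,0,-8,7],[0,0,0,0,0,-12,7],[0,0,0,0,0,-15,7],[0,0,0,0,0,-16.9,7],[0,0,0,0,0,-16.9,7]]'
python3 -c "
from h import *
snap('scene','s1.png',(170,170,280,290),5)"
```

```text
time: 2.9
tool_pos: [0.5232, -0.2115, 0.1094]
orientation: [-179.7, -0.2, 94.0]
force: [-0.4, 0.1, 0.3]
opening: 0.822
grasp_force: 0.0
```

View pics/s1.png

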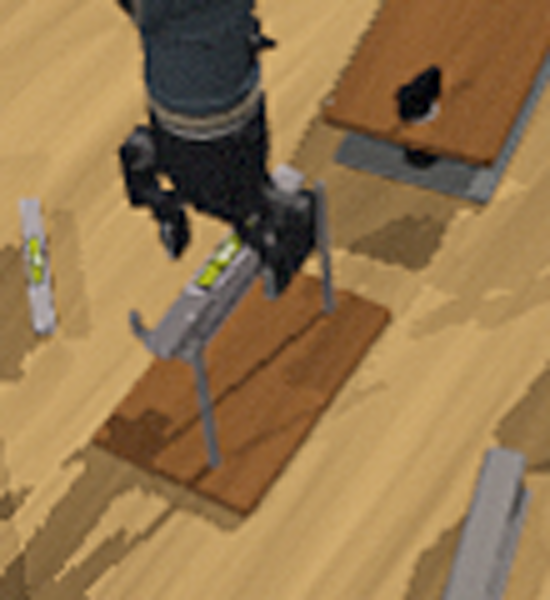

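The fingers straddle the level: tips at (175,235) and (275,290), with the vial between them at (218,262). I'll close the gripper.

```bash
python3 -m inch '[[0,0,0,0,0,0,1],[0,0,0,0,0,0,1],[0,0,0,0,0,0,1],[0,0,0,0,0,0,1],[0,0,0,0,0,0,1],[0,0,0,0,0,0,1],[0,0,0,0,0,0,1],[0,0,0,0,0,0,1]]' 50
python3 -m inch '[[0,0,0,0,0,1,1],[0,0,0,0,0,2.5,1],[0,0,0,0,0,5,1],[0,0,0,0,0,8,1],[0,0,0,0,0,11,1],[0,0,0,0,0,11,1]]'
python3 -c "
from h import *
snap('scene','s2.png',(170,130,290,250),5)"
```

```text
time: 3.75
tool_pos: [0.5258, -0.2148, 0.1136]
orientation: [179.9, -0.0, 93.8]
force: [-0.8, 1.4, 7.0]
opening: 0.223
grasp_force: 49.8
time: 4.35
tool_pos: [0.5272, -0.2164, 0.2273]
orientation: [179.5, 0.2, 93.8]
force: [0.6, -1.1, -2.5]
opening: 0.222
grasp_force: 49.2
```

View pics/s2.png

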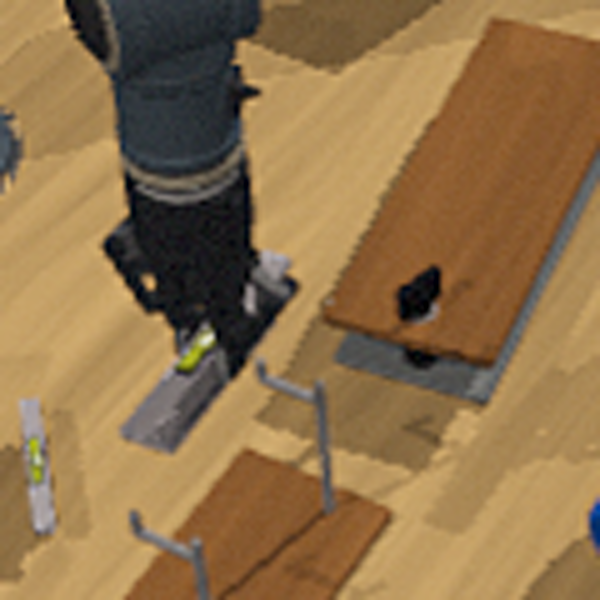

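The level is held straight and free of the hooks; its visible end is at (150,435). I'll carry it above the shelf seat.

```bash
python3 -m inch '[[0,0,0,0,2,0,1],[0,0,0.01,-0.2,6,0,1],[0,0,0.02,-0.6,10.5,0,1],[0,0,0.03,-1,15,0,1],[0,0,0.04,-1.4,19.5,0,1],[0,0,0.05,-1.8,24,0,1],[0,0,0.06,-2.2,28.5,0,1],[0,0,0.07,-2.6,33,0,1],[0,0,0.08,-3,37.5,0,1],[0,0,0.09,-3.5,42,0,1],[0,0,0.104,-3.9,45.5,0,1],[0,0,0.104,-4.1,47.2,0,1]]'
python3 -m inch '[[0,0,0,0,0,0,1],[0,0,0,0,0,-3,1],[0,0,0,0,0,-6,1],[0,0,0,0,0,-9,1],[0,0,0,0,0,-11,1],[0,0,0,0,0,-12.5,1],[0,0,0,0,0,-13.3,1],[0,0,0,0,0,-13.3,1],[0,0,0,0,0,-13.3,1],[0,0,0,0,0,-13.3,1]]'
python3 -c "
from h import *
snap('top','t3.png',(130,150,390,310),3)
snap('scene','s3.png',(200,80,320,240),3.7)"
```

```text
time: 5.6
tool_pos: [0.4818, 0.2609, 0.2208]
orientation: [-179.8, -0.0, 100.1]
force: [-0.9, -0.0, -2.6]
opening: 0.222
grasp_force: 49.1
time: 6.6
tool_pos: [0.4847, 0.2572, 0.0903]
orientation: [179.9, -0.0, 99.7]
force: [0.7, -0.3, -1.5]
opening: 0.228
grasp_force: 49.2
```

View pics/s3.png

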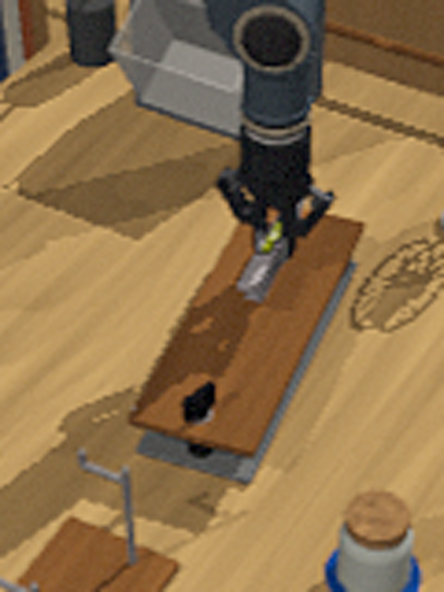

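The level hangs just above the shelf, aligned with it, with its visible end at (255,290). I'll lower it gently until it touches.

```bash
python3 -m inch '[[0,0,0,0,0,-0.3,1],[0,0,0,0,0,-0.6,1],[0,0,0,0,0,-0.8,1],[0,0,0,0,0,-1,1],[0,0,0,0,0,-1,1]]'; python3 -m inch '[[0,0,0,0,0,-0.1,1],[0,0,0,0,0,-0.2,1],[0,0,0,0,0,-0.2,1]]'
```

```text
time: 7.2
tool_pos: [0.4837, 0.2572, 0.0789]
orientation: [-180.0, 0.0, 99.7]
force: [0.7, 0.3, -3.4]
opening: 0.225
grasp_force: 49.2
time: 7.5
tool_pos: [0.4841, 0.2573, 0.0777]
orientation: [180.0, -0.0, 99.7]
force: [0.2, -0.8, -0.1]
opening: 0.23
grasp_force: 49.6
```

```bash
python3 -m inch '[[0,0,0,0,0,-0.1,1],[0,0,0,0,0,-0.15,1],[0,0,0,0,0,-0.15,1]]'
```

```text
time: 7.8
tool_pos: [0.4842, 0.2569, 0.0768]
orientation: [180.0, -0.0, 99.7]
force: [-2.3, -2.9, 6.2]
opening: 0.222
grasp_force: 50.5
```

```bash
python3 -m inch '[[0,0,0,0,0,0,2.6],[0,0,0,0,0,0,3.2],[0,0,0,0,0,0,5],[0,0,0,0,0,0,5],[0,0,0,0,0,0.5,5],[0,0,0,0,0,2,5],[0,0,0,0,0,5,5],[0,0,0,0,0,9,5],[0,0,0,0,0,12,5]]'
```

```text
time: 8.7
tool_pos: [0.4845, 0.2574, 0.1982]
orientation: [179.9, -0.0, 99.7]
force: [0.3, 0.5, -0.6]
opening: 0.585
grasp_force: 0.0
```

```bash
python3 -m inch '[[0,0,-0.08,0.8,-4.5,0,5],[0,0,-0.16,1.6,-9,0,5],[0,0,-0.24,2.4,-13.5,0,5],[0,0,-0.32,3.2,-18,0,5],[0,0,-0.4,3.9,-22.8,0,5],[0,0,-0.443,3.9,-22.8,0,5],[0,0,-0.443,3.9,-22.8,0,5],[0,0,-0.443,3.9,-22.8,0,5]]'
python3 -c "
from h import *
print(ctrl.get_state()['joint_pos'])
snap('top','t4.png',(135,165,275,255),5.7)
snap('scene','s4.png',(225,100,305,220),5)
a=cv2.imread('pics/t4.png');b=cv2.imread('pics/s4.png')"
```

```text
time: 9.5
tool_pos: [0.5229, 0.0303, 0.1959]
orientation: [-180.0, -0.0, 74.5]
force: [0.4, -0.1, -0.4]
opening: 0.584
grasp_force: 0.0
[-33.0585966   15.95019576  30.56807602 112.03881689  -9.92489313
  54.54241668 -13.1740324 ]
```

View pics/t4.png

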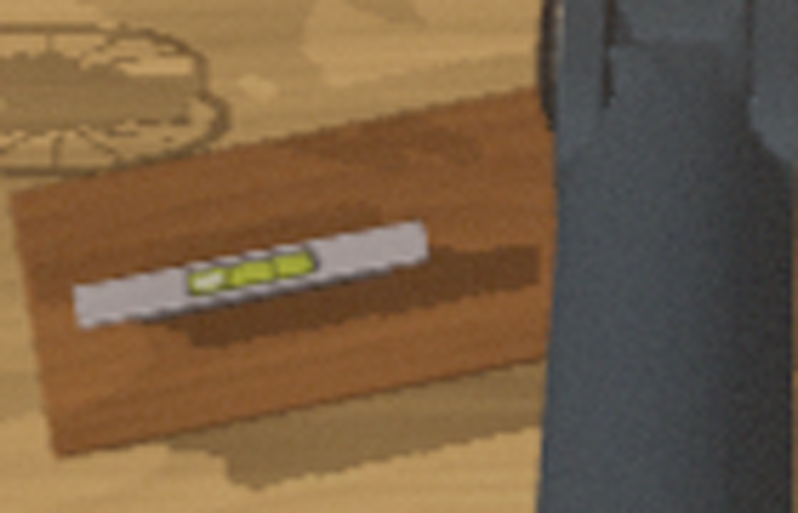

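The level lies centred on the shelf. The bubble is at (207,282) against a vial middle of (251,269), about 22 mm towards the hinge, so roughly 1.2 rad is needed. I'll grip the knob.

```bash
python3 -m inch '[[0,0,0,0,0,-4,5],[0,0,0,0,0,-8,5],[0,0,0,0,0,-10.5,5],[0,0,0,0,0,-12.3,5],[0,0,0,0,0,-12.3,5],[0,0,0,0,0,-12.3,5]]'
python3 -m inch '[[0,0,0,0,0,0,2],[0,0,0,0,0,0,0.5],[0,0,0,0,0,0,0.5],[0,0,0,0,0,0,0.5],[0,0,0,0,0,0,0.5],[0,0,0,0,0,0,0.5],[0,0,0,0,0,0,0.5]]' 50
```

```text
time: 10.2
tool_pos: [0.5232, 0.03, 0.0731]
orientation: [180.0, -0.0, 74.5]
force: [0.0, 0.0, 0.2]
opening: 0.586
grasp_force: 0.0
time: 10.9
tool_pos: [0.5254, 0.0291, 0.0743]
orientation: [179.7, -0.1, 74.4]
force: [4.9, -1.2, 6.0]
opening: 0.117
grasp_force: 52.1
```

```bash
python3 -m inch '[[0,0,-0.09,0.2,0,0.06,0.5],[0,0,-0.18,0.3,0,0.12,0.5],[0,0,-0.27,0.3,0,0.18,0.5],[0,0,-0.36,0.3,0,0.24,0.5],[0,0,-0.45,0.3,0,0.3,0.5],[0,0,-0.54,0.3,0,0.36,0.5],[0,0,-0.63,0.3,0,0.42,0.5],[0,0,-0.72,0.3,0,0.48,0.5],[0,0,-0.81,0.3,0,0.54,0.5],[0,0,-0.9,0.3,0,0.6,0.5],[0,0,-0.9,0.3,0,0.6,0.5]]'
python3 -m inch '[[0,0,0,0,0,0,0.5],[0,0,0,0,0,0,0.5],[0,0,0,0,0,0,0.5],[0,0,0,0,0,0,0.5],[0,0,0,0,0,0,0.5],[0,0,0,0,0,0,0.5],[0,0,0,0,0,0,0.5],[0,0,0,0,0,0,0.5],[0,0,0,0,0,0,0.5],[0,0,0,0,0,0,0.5],[0,0,0,0,0,0,0.5],[0,0,0,0,0,0,0.5]]'
cat > bub.py <<'E'
from h import *
import sys
fn=sys.argv[1]
im=np.mean([ctrl.get_image('top').astype(float) for _ in range(4)],0)
cv2.imwrite('pics/raw_'+fn,im); cr=im[205:220,163:196]
cv2.imwrite('pics/'+fn,cv2.resize(cr,None,fx=20,fy=20,interpolation=cv2.INTER_CUBIC))
# profile along vial axis using crop-4 coords: ends (188,283)->(316,260)
f=lambda x,y:np.array([135+(x+.5)/5.7-.5,165+(y+.5)/5.7-.5])
a,b=f(188,282),f(316,261)
for t in np.linspace(-.1,1.1,37):
    p=a+t*(b-a); n=np.array([-(b-a)[1],(b-a)[0]])/np.linalg.norm(b-a)
    v=np.mean([cv2.getRectSubPix(im.astype(np.float32),(1,1),tuple((p+k*n).astype(float)))[0,0] for k in(-.7,0,.7)],0)
    print('%.1f'%((t-.5)*63),np.round(v).astype(int))
E
python3 bub.py t5.png
```

```text
time: 12.0
tool_pos: [0.5246, 0.0302, 0.0801]
orientation: [-179.8, 0.1, 22.7]
force: [-5.1, 1.3, 18.3]
opening: 0.117
grasp_force: 53.7
time: 13.2
tool_pos: [0.5246, 0.0302, 0.0801]
orientation: [-179.7, 0.1, 22.8]
force: [-3.4, 1.9, 17.3]
opening: 0.116
grasp_force: 53.6
-37.8 [146 149 160]
-35.7 [141 145 156]
-33.6 [117 129 137]
-31.5 [ 78 131 134]
-29.4 [ 58 145 143]
-27.3 [ 60 161 158]
-25.2 [ 58 159 157]
-23.1 [ 58 158 155]
-21.0 [ 60 158 155]
-18.9 [ 60 160 157]
-16.8 [ 60 160 156]
-14.7 [ 80 153 151]
-12.6 [105 150 150]
-10.5 [123 156 158]
-8.4 [134 167 169]
-6.3 [140 167 170]
-4.2 [136 164 167]
-2.1 [122 160 162]
0.0 [ 98 159 159]
2.1 [ 73 160 158]
4.2 [ 56 156 153]
6.3 [ 52 141 139]
8.4 [ 50 134 132]
10.5 [ 55 148 145]
12.6 [ 58 161 157]
14.7 [ 59 162 159]
16.8 [ 58 163 159]
18.9 [ 57 161 157]
21.0 [ 57 159 156]
23.1 [ 57 157 154]
25.2 [ 54 145 143]
27.3 [ 68 123 125]
29.4 [ 97 114 122]
31.5 [132 136 146]
33.6 [147 151 162]
35.7 [150 153 164]
37.8 [149 153 164][ WARN:0@3.040] global loadsave.cpp:1063 imwrite_ Unsupported depth image for selected encoder is fallbacked to CV_8U.
```

View pics/t5.png

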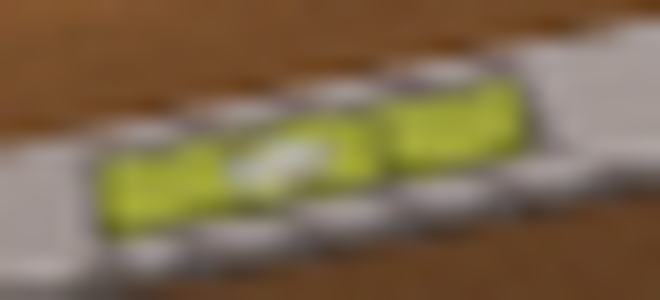

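The bubble now sits between the lines, about 3.5 mm towards the hinge from the middle. I'll turn about 0.19 rad more.

```bash
python3 -m inch '[[0,0,-0.06,0.1,0,0.1,0.5],[0,0,-0.12,0.1,0,0.2,0.5],[0,0,-0.19,0.1,0,0.25,0.5],[0,0,-0.19,0.1,0,0.25,0.5],[0,0,-0.19,0.1,0,0.25,0.5]]'
python3 -m inch '[[0,0,0,0,0,0,2],[0,0,0,0,0,0,3.5],[0,0,0,0,0,0,4.5],[0,0,0,0,0,0,4.5],[0,0,0,0,0,2,4.5],[0,0,0,0,0,5,4.5],[0,0,0,0,0,9,4.5],[0,0,0,0,0,12,4.5],[0,0,0,0,0,12,4.5],[0,0,0,0,0,12,4.5],[0,0,0,0,0,12,4.5],[0,0,0,0,0,12,4.5]]'
python3 bub.py t6.png 2>/dev/null | sed -n 8,28p
```

```text
time: 13.9
tool_pos: [0.5245, 0.0305, 0.0815]
orientation: [-179.8, 0.3, 11.9]
force: [-3.3, 1.9, 10.4]
opening: 0.113
grasp_force: 52.6
time: 15.1
tool_pos: [0.526, 0.0293, 0.2001]
orientation: [180.0, 0.2, 11.9]
force: [-0.5, -0.2, -0.5]
opening: 0.528
grasp_force: 0.0
-23.1 [ 57 156 154]
-21.0 [ 59 156 154]
-18.9 [ 59 158 156]
-16.8 [ 59 158 155]
-14.7 [ 55 146 144]
-12.6 [ 61 139 137]
-10.5 [ 84 145 145]
-8.4 [119 164 165]
-6.3 [135 167 169]
-4.2 [138 166 168]
-2.1 [132 165 166]
0.0 [125 160 162]
2.1 [106 157 158]
4.2 [ 79 151 151]
6.3 [ 52 143 141]
8.4 [ 50 136 134]
10.5 [ 54 148 146]
12.6 [ 58 160 157]
14.7 [ 58 161 158]
16.8 [ 57 161 158]
18.9 [ 56 159 156]
```

```bash
python3 -c "
from h import *
f=lambda x,y:(135+(x+.5)/5.7-.5,165+(y+.5)/5.7-.5)
a,b=[at_z('top',*f(*p),.107) for p in((76.5,308),(426.5,242))]
print(a,b,(a+b)/2,np.linalg.norm(a-b))"
```

```text
[0.46747169 0.34218885 0.107     ] [0.49555189 0.16751718 0.107     ] [0.48151179 0.25485302 0.107     ] 0.17691435096507938
```

```bash
python3 -m inch '[[0,0,-0.035,-0.8,4,0,0],[0,0,-0.035,-1.6,8.5,0,0],[0,0,-0.035,-2.4,13,0,0],[0,0,-0.035,-3.2,17.5,0,0],[0,0,-0.035,-4.2,22.6,0,0],[0,0,-0.035,-4.2,22.6,0,0],[0,0,-0.035,-4.2,22.6,-4,0],[0,0,-0.035,-4.2,22.6,-7,0],[0,0,-0.035,-4.2,22.6,-8.3,0],[0,0,-0.035,-4.2,22.6,-8.3,0],[0,0,-0.035,-4.2,22.6,-8.3,0]]'
```

```text
time: 16.4
tool_pos: [0.4859, 0.255, 0.1192]
orientation: [-180.0, -0.1, 9.9]
force: [0.6, -0.4, 0.2]
opening: -0.003
grasp_force: 0.0
```

```bash
python3 -m inch '[[0,0,0,-0.1,0,-0.3,0],[0,0,0,-0.2,0,-0.6,0],[0,0,0,-0.2,0,-0.8,0],[0,0,0,-0.2,0,-1,0],[0,0,0,-0.2,0,-1,0],[0,0,0,-0.2,0,-1,0]]';python3 -m inch '[[0,0,0,0,0,-0.1,0],[0,0,0,0,0,-0.2,0],[0,0,0,0,0,-0.2,0]]'
```

```text
time: 17.0
tool_pos: [0.483, 0.2553, 0.1084]
orientation: [180.0, -0.0, 9.9]
force: [0.1, -0.2, -0.5]
opening: -0.004
grasp_force: 0.0
time: 17.3
tool_pos: [0.4831, 0.2553, 0.107]
orientation: [-180.0, 0.0, 9.9]
force: [-2.6, -0.5, 5.8]
opening: 0.002
grasp_force: 3.0
```

```bash
python3 -m inch '[[0,0,0,0,0,-0.1,0],[0,0,0,0,0,-0.1,0],[0,0,0,0,0,-0.1,0],[0,0,0,0,0,-0.1,0]]'
```

```text
time: 17.7
tool_pos: [0.4833, 0.2554, 0.107]
orientation: [-179.9, 0.0, 9.9]
force: [-3.5, -1.3, 14.4]
opening: 0.001
grasp_force: 6.9
```

```bash
python3 -m inch '[[0,0,0,0,0,0.03,0],[0,0,0,0,0,0.03,0],[0,0,0,0,0,0.03,0],[0,0,0,0,0,0.03,0],[0,0,0,0,0,0.03,0],[0,0,0,0,0,0.03,0],[0,0,0,0,0,0.03,0],[0,0,0,0,0,0.03,0],[0,0,0,0,0,0.03,0],[0,0,0,0,0,0.03,0]]'
python3 -c "
from h import *
snap('scene','s7.png',(225,80,305,190),5)"
```

```text
time: 18.7
tool_pos: [0.4832, 0.2554, 0.107]
orientation: [-179.9, 0.0, 9.9]
force: [-3.7, -1.9, 11.6]
opening: 0.0
grasp_force: 5.7
```

View pics/s7.png

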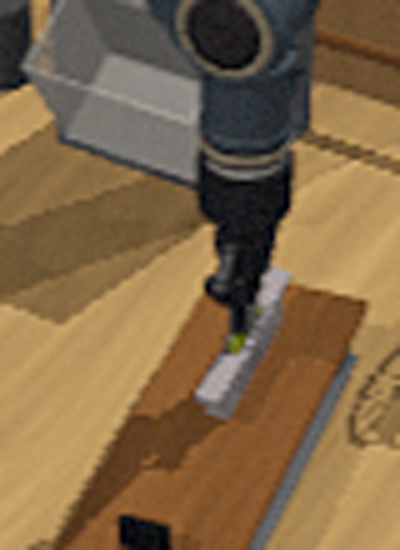

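The shut fingers press at mid-vial (240,335) with 11.6 N. The level lies flat on the shelf and the knob is free. I'll hand the job in.

```bash
python3 -c "
from station import ctrl
print(ctrl.close_job())"
```

```text
the job is handed in; nothing more can be done
None
```

I handed the job in at about 19 s, with the level lying lengthwise on the shelf and the arm still pressing on it with about 11.6 N; the bubble was within 1 mm of centre just before the push, but the fingers hide it during the push, so I couldn't recheck it.

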